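Drive the locating pin out of the chassis plate into the catch tray

TASK

Slide the catch tray along the table by its upright grip until its pan is under the pin hole of the raised aluminium plate, and let go. Then take the punch with the round collar from the stand, drive the pin down and out with it (never touch the pin with the gripper) so that the pin drops into the tray, and leave the punch standing in the emptied hole with its collar on the plate.

Things in the scene. Friction and masses are not known exactly. Their poses are not given: they have to be found in the camera images.
- hole (a point): Centre of the mouth of the upright 26 mm through-hole in the fixed aluminium plate's top face, 140 mm above the table; axes are the plate's, yaw within 0.2 rad. Plate 40 mm thick, reaching 45 mm from the hole to -x (towards the robot), 125 to +x, 60 either side in y; open below except two posts 100 mm beyond the hole (+x). A lens module 28 mm high stands 95 mm beyond the hole.
- pin: Bright steel pin, 24 mm across, 50 mm long; origin at its middle, z along it. Starts upright in the hole, its top 15 mm proud of the plate. Sprung pads in the hole hold it by friction: it slides down under a push of about 5 to 12 N and falls free once its top is some 20 mm below the plate's face. A spare pin like it, standing on the table behind, is not part of the job.
- tray: Loose aluminium tray, 0.35 kg, on the table left or right of the plate. Origin: underside, centre of its open pan, 100 (x) by 110 (y) mm outside, 40 mm high, walls and floor 4 mm. On the pan's -x side (to the robot) a low neck leads to an upright grip, 14 mm thick in y, 36 mm long in x, 76 mm high, centred 122 mm from the origin. Yaw within 0.2 rad.
- punch: Loose steel punch, 0.2 kg, upright in a row (along y) of 3 tools 65 mm apart in a 65 mm high stand across from the tray. Origin: underside of its round collar, on the axis, z up. Collar 48 mm across, 10 thick; round handle above, 22 mm across, 10 to 90 mm above the origin; shank below, 10 mm across, 45 mm long. Its neighbours are lower: one with a black cross bar, one dark, without collar.
Things that resemble listed ones, but are neither listed nor needed, are in the scene too. What is shaped like the punch but brown or green is not meant.

How it is judged:
By the outcome, as a careful person would: the job done as asked, in the order asked, and still so for the second after the job is handed in, with the robot touching nothing.
It also fails if it takes over 62 s, if anything falls off the work surface, if the arm or the gripper's body presses on something with over 40 N, if the wrist force passes 120 N, or if a joint passes its speed limit or range.

ROBOT

A 6-joint arm with a two-finger parallel gripper is mounted at the origin on the work surface. World frame = base frame: x ahead of the robot, y to its left, z up, the work surface at z = 0. Lengths are in mm, angles in rad, forces in N, time in s.
With the tool pointing down it reaches from about 375 to 975 mm from the base axis. Payload 3.8 kg.
Tool frame: the origin (TCP) lies at the very end of the fingers, on their centre line; the grasp point (between the pads) lies bot.tcp_to_grasp behind it (bot.tcp_to_grasp is the distance from the TCP to the grasp point, in mm); z points along the fingers, y is the line along which they close (so a half turn about z gives the same grasp; the last joint's range is limited). The gripper opens to 85 mm and grips with 20 to 120 N. Pads are 22 mm wide; open, the fingers measure 114 mm over their backs; the gripper's body (76 mm by 85 mm) begins 54 mm behind the grasp point. The pads swing forward as they close: fully open they stand 13 mm farther back than shut.
Start: joints at [1.16, 0.264, 1.604, -0, 1.274, -0.037], TCP at [246.477, 628.384, 231.28] pointing down, gripper open.
Joint ranges: [-2.63, 2.63], [-0.94, 2.18], [0.31, 2.57], [-1.31, 4.45], [0, 2.66], [-2.55, 2.55]. Speed limits (rad/s): [2.57, 2.57, 3.14, 3.14, 3.14, 3.14].

INTERFACE

Orientations are given as a rotation vector (axis times angle).
In Python, from station import bot, grab_frame gives the robot as it stands.
- The arm moves only by the tool drive_tool, never from a script. Its argument "targets" is a list of rows, each an object of numbers: "ax", "ay", "az": the turn, a rotation vector about the tool's x, y, z in rad; "x", "y", "z": the shift along the tool's x, y, z in m; "claw": the opening, from -1 (shut) to 1 (fully open), so that 0 is half open. In form: [{"ax": .., "ay": .., "az": .., "x": .., "y": .., "z": .., "claw": ..}, ...]. A call has 1 to 5 rows; each row shifts and turns the commanded pose from where the row before left it, along the tool's axes as they then stand; what a row does not reach is not made up. A row lasts 1/10 s, in which the tool goes at most 50 mm and 8.59 degrees, less where a joint would pass 70% of its speed; a pose out of reach is approached as far as the arm can. A call is refused whole if a number of a shift passes 0.05 or a number of a turn 0.15, either way. A call with a gripper value outside its range is refused whole. The fingers move at their own pace and stop on an object; "squeeze" is the grip in N (left out, the last holds). Time passes only in rows, so rows that do not move let the fingers close. It gives the time, the measured TCP pose, the force, the opening and the grip force at its end, in the units of the state.
- bot.state(): the state, without advancing time (a new reading comes with each control period).
- grab_frame(name): name is "scene" or "top" or "wrist"; returns a dict with "frame" (480x640x3 uint8, red, green, blue), "fx", "fy", "cx", "cy" (pixels), "view" (4x4, takes a point from world to camera coordinates). Camera axes: x right, y down, z forward; pixel columns grow to the right and rows downward; lengths in mm; the calibration is good to about 2 mm. A picture is of the moment at which its call begins. There is no depth.
- bot.sign_off(): hands the job in; it is judged then, once.
The state is a dict: "time": time; "joint_pos": joint angles; "joint_velocities": joint speeds; "tau": joint torques, N m; "eef_pos": TCP position; "tool_rot": TCP orientation; "force": force on the tool from outside, world axes, zero at the start; "torque": the same for the moment, N m; "finger_gap": opening from 0.0 (shut) to 1.0 (fully open); "finger_force": force on a finger pad.
Only numpy, scipy, OpenCV 4.12 (cv2) and the standard library are available. Lean on these libraries where they do the work, as an engineer would, in place of code of your own. Each camera call takes 0.05 s, during which the arm holds its last target. There are 200 camera calls.

## Working session

There is one attempt and no reset: what is moved stays moved. The work goes in short steps, Python scripts to look and compute and a tool call to move; the robot and the scene stay as the last step left them, time stands still between calls to the robot, and variables do not carry over. Pictures are saved under pics/ and viewed, at most 10 in all, crops included, and the job is handed in when it is done.

Besides the shell and the picture viewer there is one more tool, called as name(argument=value, ...), one argument or row to a line, values as JSON. drive_tool: Moves the arm, as the interface text tells. Its arguments: {"type":"object","properties":{"targets":{"type":"array","items":{"type":"object","properties":{"ax":{"type":"number"},"ay":{"type":"number"},"az":{"type":"number"},"x":{"type":"number"},"y":{"type":"number"},"z":{"type":"number"},"claw":{"type":"number"}}}},"squeeze":{"type":"number"}},"required":["targets"]}

```bash
mkdir -p pics
cat > h.py <<'E'
import numpy as np,cv2
from station import bot,grab_frame
def snap(n,fn):
    f=grab_frame(n); cv2.imwrite('pics/'+fn+'.png',cv2.cvtColor(f['frame'],cv2.COLOR_RGB2BGR)); np.savez('pics/'+fn,**{k:np.array(v) for k,v in f.items()}); return f
def load(fn): return np.load('pics/'+fn+'.npz')
def ray(f,u,v):
    V=np.array(f['view']);R=V[:3,:3];c=-R.T@V[:3,3]
    return c,R.T@np.array([(u-f['cx'])/f['fx'],(v-f['cy'])/f['fy'],1.])
def onz(f,u,v,z):
    c,d=ray(f,u,v); return c+d*(z-c[2])/d[2]
def tri(f,p,g,q):
    A=[];b=[]
    for F,P in((f,p),(g,q)):
        c,d=ray(F,*P);d/=np.linalg.norm(d);M=np.eye(3)-np.outer(d,d);A.append(M);b.append(M@c)
    return np.linalg.lstsq(np.vstack(A),np.hstack(b),rcond=None)[0]
def proj(f,p):
    V=np.array(f['view']);c=V[:3,:3]@p+V[:3,3];return np.array([f['fx']*c[0]/c[2]+f['cx'],f['fy']*c[1]/c[2]+f['cy']])
E
python3 - <<'E'
from h import *
snap('top','t0');snap('scene','s0')
for n in('t0','s0'): 
    f=load(n);print(n,ray(f,320,240),f['fx'])
print(bot.state(),bot.tcp_to_grasp)
E
```

```text
t0 (array([ 315.36370485,   22.54599738, 1395.68471231]), array([ 0.20031036, -0.03045617, -0.97936054])) 585.1327241893554
s0 (array([1005.33594868,  182.38467768,  743.71128714]), array([-0.54950067, -0.2016161 , -0.81103081])) 454.91971595480635
{'time': 0.1, 'joint_pos': array([ 1.16010771e+00,  2.64657905e-01,  1.60523036e+00, -8.00641875e-06,
        1.27370863e+00, -3.68822494e-02]), 'joint_velocities': array([-0.00073049, -0.00028353, -0.00184943,  0.00064643, -0.00084023,
       -0.00032847]), 'tau': array([ 7.98879792e-04, -5.16707575e+01, -3.68590271e+01, -9.42219231e-05,
        6.33873919e-03,  2.21803811e-05]), 'eef_pos': array([246.21428449, 627.78644452, 230.10376438]), 'tool_rot': array([-5.83675861e-01, -3.08644939e+00,  3.07199803e-03]), 'force': array([-0.26076308, -0.57680607, -0.05561628]), 'torque': array([-0.03073196,  0.02305344,  0.02649528]), 'finger_force': 0.0, 'finger_gap': 0.9982063690972384} 18.700000000000003
```

View pics/t0.png

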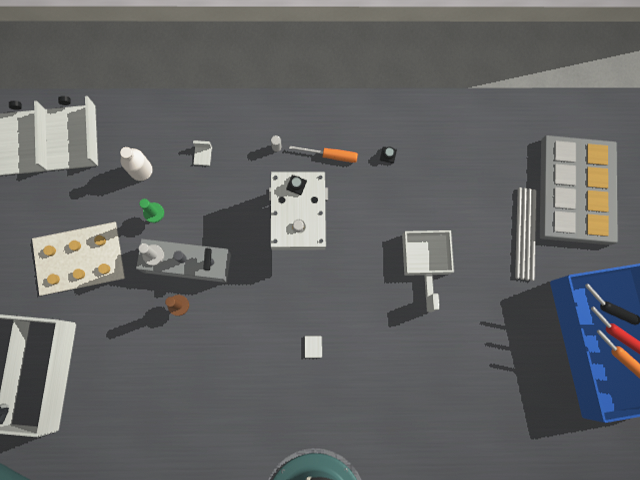

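View pics/s0.png

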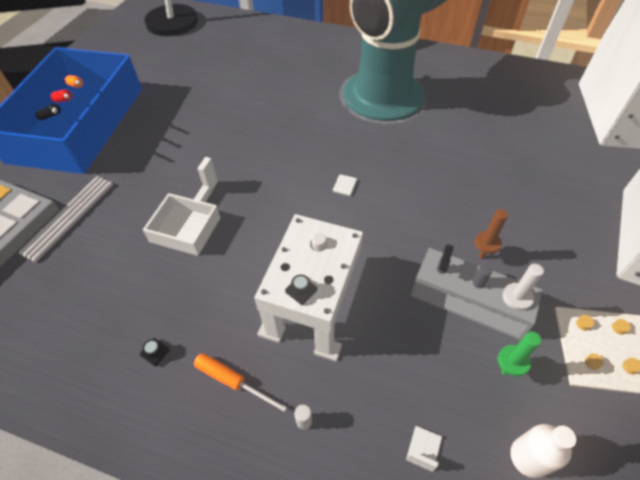

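The top view shows the plate with the pin at (299,226), the tray at (428,253) with its grip at (432,300), and the stand at (180,260). There are three punch shapes: pale steel in the stand at (150,252), green at (151,210) and brown at (177,303). The pale one in the stand fits. I'll confirm it and measure on enlarged crops.

Run:
```python
from h import *
t=cv2.imread('pics/t0.png');s=cv2.imread('pics/s0.png')
def c(i,x,y,w,h):return cv2.resize(i[y:y+h,x:x+w],(400,300),interpolation=cv2.INTER_CUBIC)
o=np.vstack([np.hstack([c(t,130,220,100,75),c(s,410,200,140,105)]),np.hstack([c(t,390,225,100,75+0),c(t,255,170,100,75)])])
cv2.imwrite('pics/c0.png',o)
f=load('t0');print(proj(f,np.array([246,628,230])))
```

```text
[-13.63185739 400.55181217]
```

View pics/c0.png

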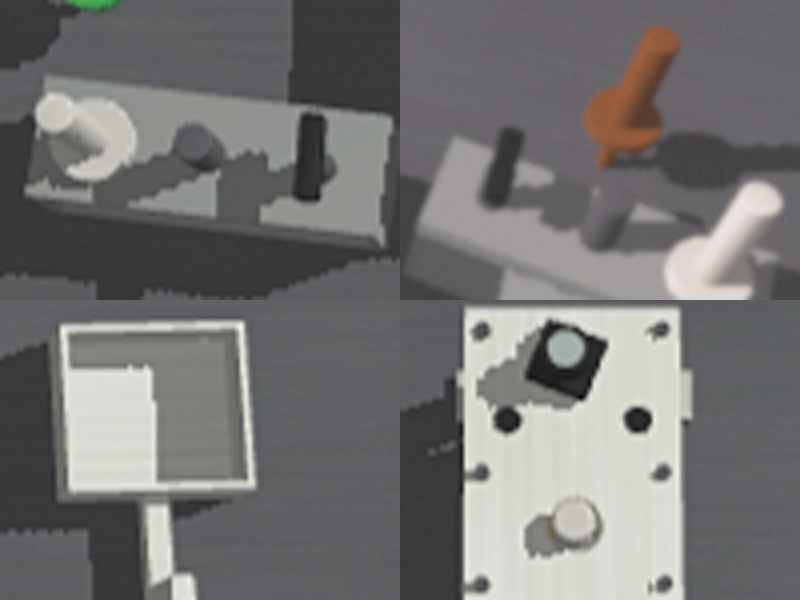

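The crops confirm it: the steel-white punch with the round collar is at the +y end of the stand, next to a dark tool and a black cross bar. Pin, pan rim and plate are all clear. Next I compute positions.

Run:
```python
from h import *
np.set_printoptions(precision=1,suppress=True)
t=load('t0');s=load('s0')
print('pin',onz(t,298.75,225,155),onz(s,318,239,155),tri(t,(298.75,225),s,(318,239)))
C=[onz(t,390+x/4,225+(y-300)/4,40) for x,y in((60,325),(243,322),(255,490),(65,497))]
C=np.array(C);print('rim',C,C.mean(0),np.linalg.norm(C-np.roll(C,1,0),axis=1))
d=(C[0]+C[1]-C[2]-C[3]);yaw=np.arctan2(d[1],d[0]);e=C[0]+C[3]-C[1]-C[2];print('yaw',yaw,np.arctan2(e[1],e[0])-np.pi/2)
print('grip from yaw',C.mean(0)-122*np.array([np.cos(yaw),np.sin(yaw),0]), 'grip px',onz(t,431.5,300,76))
print('punch top',onz(t,143.75,248,155),'collar',onz(t,153.3,255,75),onz(s,534,271,155))
g=[onz(t,255+(x-400)/4,170+(y-300)/4,140) for x,y in((464,308),(681,308))];print('plate',g, proj(t,np.array([560,0,140.])))
S=[onz(t,130+x/4,220+y/4,65) for x,y in((45,75),(392,118),(25,195),(382,242))];print('stand',S)
from scipy.spatial.transform import Rotation as R
print(R.from_rotvec(bot.state()['tool_rot']).as_matrix())
```

```text
pin [602.8  29.7 155. ] [605.6  32.4 155. ] [603.4  30.6 151.4]
rim [[ 612.3 -222.3   40. ]
 [ 613.2 -331.8   40. ]
 [ 512.1 -333.2   40. ]
 [ 509.  -221.    40. ]] [ 561.6 -277.1   40. ] [103.3 109.6 101.2 112.3]
yaw 0.0004005771080482647 0.01841783751423276
grip from yaw [ 439.6 -277.1   40. ] grip px [ 444.4 -269.5   76. ]
punch top [554.7 362.5 155. ] collar [553.7 362.1  75. ] [559.5 361.8 155. ]
plate [array([728.4,  91. , 140. ]), array([727.7, -30.4, 140. ])] [312.5 245.5]
stand [array([593.8, 393.8,  65. ]), array([566.9, 193.8,  65. ]), array([523.9, 402.1,  65. ]), array([494.9, 198.4,  65. ])]
[[-0.9  0.4 -0. ]
 [ 0.4  0.9 -0. ]
 [ 0.  -0.  -1. ]]
```

drive_tool(
  targets=[
    {"az": -0.1246},
    {"az": -0.1246},
    {"az": -0.1246},
    {"x": -0.035, "y": -0.035},
    {"x": -0.035, "y": -0.035},
  ],
)

```text
schema error: expected keys ax, ay, az, x, y, z, claw
```

drive_tool(
  targets=[
    {"ax": 0, "ay": 0, "az": -0.1246, "x": 0, "y": 0, "z": 0, "claw": 1},
    {"ax": 0, "ay": 0, "az": -0.1246, "x": 0, "y": 0, "z": 0, "claw": 1},
    {"ax": 0, "ay": 0, "az": -0.1246, "x": 0, "y": 0, "z": 0, "claw": 1},
    {"ax": 0, "ay": 0, "az": 0, "x": -0.035, "y": -0.035, "z": 0, "claw": 1},
    {"ax": 0, "ay": 0, "az": 0, "x": -0.035, "y": -0.035, "z": 0, "claw": 1},
  ],
)

```text
time: 0.6
eef_pos: [316.0, 558.1, 230.4]
tool_rot: [0.005, -3.141, 0.002]
force: [1.1, -0.2, -0.3]
finger_gap: 0.998
finger_force: 0.0
```

drive_tool(
  targets=[
    {"ax": 0, "ay": 0, "az": 0, "x": -0.025, "y": -0.043, "z": 0, "claw": 1},
    {"ax": 0, "ay": 0, "az": 0, "x": -0.025, "y": -0.043, "z": 0, "claw": 1},
    {"ax": 0, "ay": 0, "az": 0, "x": -0.025, "y": -0.043, "z": 0, "claw": 1},
    {"ax": 0, "ay": 0, "az": 0, "x": -0.025, "y": -0.043, "z": 0, "claw": 1},
    {"ax": 0, "ay": 0, "az": 0, "x": -0.02, "y": -0.045, "z": 0, "claw": 1},
  ],
)

```text
time: 1.1
eef_pos: [437.2, 339.5, 230.9]
tool_rot: [0.0, -3.142, 0.0]
force: [0.9, -0.7, -0.1]
finger_gap: 0.999
finger_force: 0.0
```

drive_tool(
  targets=[
    {"ax": 0, "ay": 0, "az": 0, "x": 0, "y": -0.05, "z": 0, "claw": 1},
    {"ax": 0, "ay": 0, "az": 0, "x": 0, "y": -0.05, "z": 0, "claw": 1},
    {"ax": 0, "ay": 0, "az": 0, "x": 0, "y": -0.05, "z": 0, "claw": 1},
    {"ax": 0, "ay": 0, "az": 0, "x": 0, "y": -0.05, "z": 0, "claw": 1},
    {"ax": 0, "ay": 0, "az": 0, "x": 0, "y": -0.05, "z": 0, "claw": 1},
  ],
)

```text
time: 1.6
eef_pos: [435.7, 89.5, 231.0]
tool_rot: [0.001, -3.141, 0.0]
force: [1.0, -0.7, 0.4]
finger_gap: 0.998
finger_force: 0.0
```

drive_tool(
  targets=[
    {"ax": 0, "ay": 0, "az": 0, "x": 0, "y": -0.05, "z": 0, "claw": 1},
    {"ax": 0, "ay": 0, "az": 0, "x": 0, "y": -0.05, "z": 0, "claw": 1},
    {"ax": 0, "ay": 0, "az": 0, "x": 0, "y": -0.05, "z": 0, "claw": 1},
    {"ax": 0, "ay": 0, "az": 0, "x": 0, "y": -0.05, "z": 0, "claw": 1},
    {"ax": 0, "ay": 0, "az": 0, "x": 0, "y": -0.05, "z": 0, "claw": 1},
  ],
)

```text
time: 2.1
eef_pos: [435.7, -160.5, 231.1]
tool_rot: [0.0, 3.141, 0.0]
force: [0.7, 0.3, -0.7]
finger_gap: 0.999
finger_force: 0.0
```

drive_tool(
  targets=[
    {"ax": 0, "ay": 0, "az": 0, "x": 0, "y": -0.05, "z": 0, "claw": 1},
    {"ax": 0, "ay": 0, "az": 0, "x": 0, "y": -0.05, "z": 0, "claw": 1},
    {"ax": 0, "ay": 0, "az": 0, "x": 0, "y": -0.013, "z": 0, "claw": 1},
    {"ax": 0, "ay": 0, "az": 0, "x": 0, "y": 0, "z": 0, "claw": 1},
  ],
)

```text
time: 2.5
eef_pos: [435.9, -273.2, 230.7]
tool_rot: [-0.006, -3.141, -0.001]
force: [-0.0, -0.0, -0.9]
finger_gap: 1.002
finger_force: 0.0
```

Run:
```python
from h import *
snap('wrist','w1');f=load('w1');print(bot.state()['eef_pos'],bot.state()['tool_rot'],ray(f,320,240),f['view'],f['fx'])
```

```text
[ 435.96735229 -271.64618147  230.61271731] [-3.28915630e-03 -3.14042790e+00 -2.45065118e-03] (array([ 359.80496212, -272.24633007,  373.44201419]), array([ 0.28711716, -0.00923877, -0.95799109])) [[ 3.86639747e-03  9.99992501e-01  2.18994246e-04  2.70771358e+02]
 [ 9.53741058e-01 -3.75340112e-03  3.00605898e-01 -4.56441487e+02]
 [ 3.00604466e-01 -9.53398080e-04 -9.53748419e-01  2.47751193e+02]
 [ 0.00000000e+00  0.00000000e+00  0.00000000e+00  1.00000000e+00]] 347.217970242708
```

View pics/w1.png

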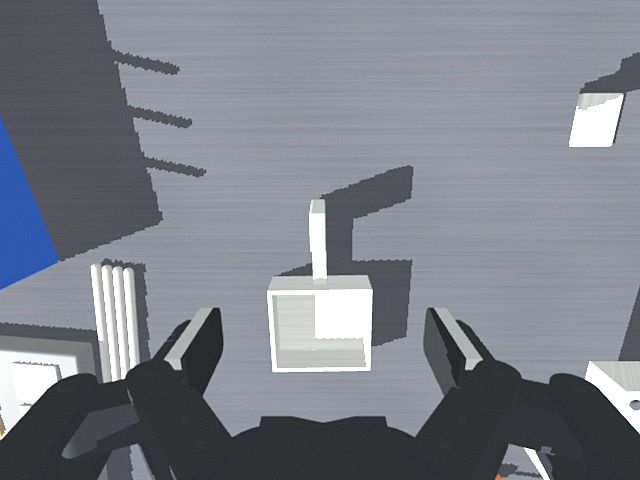

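The wrist view shows the grip at (318,200–240), the neck down to (321,278), and the pan rim corners near (268,291), (371,289), (372,371) and (275,372).

Run:
```python
from h import *
np.set_printoptions(precision=1,suppress=True)
f=load('w1')
C=np.array([onz(f,*p,40) for p in((268,291),(371,289),(372,371),(275,372))]);print(C,C.mean(0))
I=cv2.imread('pics/w1.png');g=cv2.cvtColor(I,cv2.COLOR_BGR2GRAY)
for v in range(196,282,4): print(v,g[v,306:332])
cv2.imwrite('pics/c1.png',cv2.resize(I[190:300,255:385],(780,600),interpolation=cv2.INTER_CUBIC))
```

```text
[[ 515.5 -330.5   40. ]
 [ 513.6 -222.3   40. ]
 [ 615.5 -217.3   40. ]
 [ 616.4 -327.7   40. ]] [ 565.2 -274.4   40. ]
196 [155 156 157 154 157 154 155 156 155 158 154 155 157 159 168 119  78  82
  83  82  84  84  86  86  85  85]
200 [158 159 157 157 153 169 218 212 191 195 196 197 198 201 204 205 207 202
 154  96  83  86  88  85  87  88]
204 [151 153 151 142 196 244 227 190 194 196 193 194 197 197 197 196 199 204
 184 112  78  84  85  85  84  82]
208 [152 150 151 135 238 240 206 196 196 196 198 198 201 199 198 198 198 204
 185 121  76  80  85  86  83  84]
212 [152 151 143 214 241 216 187 192 192 191 190 192 189 192 193 191 194 197
 183 120  76  82  86  86  84  84]
216 [153 147 132 255 255 255 255 255 255 255 255 255 255 255 255 255 255 255
 246 137  72  83  87  87  82  82]
220 [149 149 132 255 255 255 255 255 255 255 255 255 255 255 255 255 255 255
 247 142  68  78  82  80  80  82]
224 [152 153 138 255 255 255 255 255 255 255 255 255 255 255 255 255 255 255
 251 145  70  85  84  86  88  86]
228 [156 151 138 244 255 255 255 255 255 255 255 255 255 255 255 255 255 255
 251 152  77  8
[... 761 characters left out ...]

 255 255 159  68  78  81  86  85]
260 [150 153 151 154 147 135 233 255 255 255 255 255 255 255 255 255 255 255
 255 255 161  69  85  85  87  88]
264 [ 89  76  79  76  76  59 195 255 255 255 255 255 255 255 255 255 255 255
 255 255 163  69  85  85  85  86]
268 [ 81  81  81  82  81  62 202 255 255 255 255 255 255 255 255 255 255 255
 255 255 159  60  79  83  80  83]
272 [ 85  84  84  83  80  73 120 255 255 255 255 255 255 255 255 255 255 255
 255 255 223  62  81  82  84  89]
276 [179 180 182 181 180 174 202 255 255 255 255 255 255 255 255 255 255 255
 255 255 248 180 190 196 195 193]
280 [194 192 197 196 195 194 191 203 205 207 211 209 211 209 212 210 208 211
 208 208 201 193 197 194 197 195]
```

View pics/c1.png

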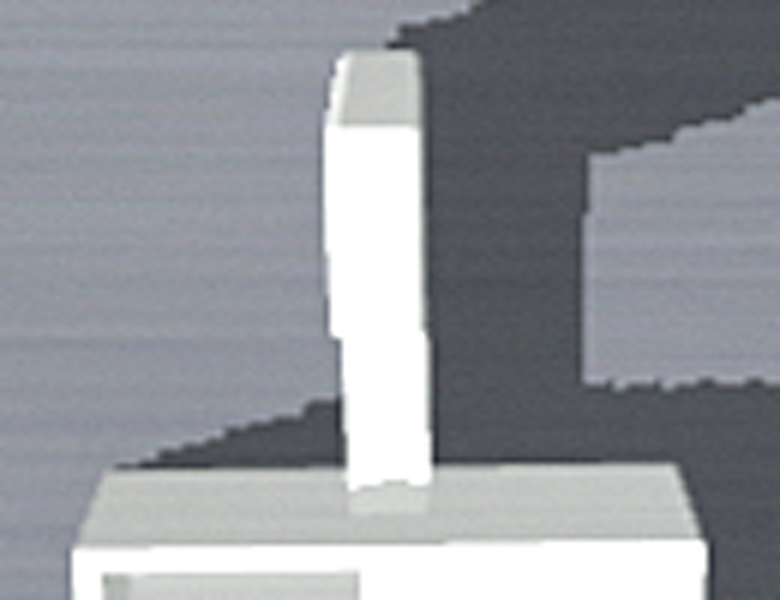

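The crop shows the grip's top face at rows 213–250 and columns 309–325, with its centre at about (317,232).

Run:
```python
from h import *
np.set_printoptions(precision=1,suppress=True)
f=load('w1')
for p in((317,213.5),(318,251),(309,232),(325,232),(317,232)): print(p,onz(f,*p,76))
```

```text
(317, 213.5) [ 424.8 -277.6   76. ]
(318, 251) [ 459.3 -277.    76. ]
(309, 232) [ 441.5 -284.8   76. ]
(325, 232) [ 441.6 -270.6   76. ]
(317, 232) [ 441.5 -277.7   76. ]
```

drive_tool(
  targets=[
    {"ax": 0, "ay": 0, "az": 0, "x": -0.006, "y": -0.005, "z": 0.045, "claw": 1},
    {"ax": 0, "ay": 0, "az": 0, "x": 0, "y": 0, "z": 0.05, "claw": 1},
    {"ax": 0, "ay": 0, "az": 0, "x": 0, "y": 0, "z": 0.05, "claw": 1},
    {"ax": 0, "ay": 0, "az": 0, "x": 0, "y": 0, "z": 0.05, "claw": 1},
    {"ax": 0, "ay": 0, "az": 0, "x": 0, "y": 0, "z": 0, "claw": 1},
  ],
)

```text
time: 3.05
eef_pos: [436.3, -270.1, 28.9]
tool_rot: [0.003, -3.128, -0.015]
force: [-1.4, 0.7, -0.3]
finger_gap: 1.001
finger_force: 0.0
```

drive_tool(
  targets=[
    {"ax": 0, "ay": 0, "az": 0, "x": 0, "y": 0, "z": 0, "claw": -1},
    {"ax": 0, "ay": 0, "az": 0, "x": 0, "y": 0, "z": 0, "claw": -1},
    {"ax": 0, "ay": 0, "az": 0, "x": 0, "y": 0, "z": 0, "claw": -1},
    {"ax": 0, "ay": 0, "az": 0, "x": 0, "y": 0, "z": 0, "claw": -1},
    {"ax": 0, "ay": 0, "az": 0, "x": 0, "y": 0, "z": 0, "claw": -1},
  ],
  squeeze=30,
)

```text
time: 3.55
eef_pos: [443.5, -277.4, 38.1]
tool_rot: [-0.0, 3.139, -0.003]
force: [-0.3, 1.1, 4.9]
finger_gap: 0.162
finger_force: 33.5
```

drive_tool(
  targets=[
    {"ax": 0, "ay": 0, "az": 0, "x": 0, "y": 0.015, "z": 0, "claw": -1},
    {"ax": 0, "ay": 0, "az": 0, "x": -0.005, "y": 0.03, "z": 0, "claw": -1},
    {"ax": 0, "ay": 0, "az": 0, "x": -0.005, "y": 0.03, "z": 0, "claw": -1},
    {"ax": 0, "ay": 0, "az": 0, "x": -0.005, "y": 0.03, "z": 0, "claw": -1},
    {"ax": 0, "ay": 0, "az": 0, "x": -0.005, "y": 0.03, "z": 0, "claw": -1},
  ],
)

```text
time: 4.05
eef_pos: [464.3, -141.8, 38.0]
tool_rot: [0.002, 3.137, -0.004]
force: [-0.5, -4.7, 4.3]
finger_gap: 0.16
finger_force: 33.2
```

drive_tool(
  targets=[
    {"ax": 0, "ay": 0, "az": 0, "x": -0.005, "y": 0.03, "z": 0, "claw": -1},
    {"ax": 0, "ay": 0, "az": 0, "x": -0.005, "y": 0.03, "z": 0, "claw": -1},
    {"ax": 0, "ay": 0, "az": 0, "x": -0.005, "y": 0.03, "z": 0, "claw": -1},
    {"ax": 0, "ay": 0, "az": 0, "x": -0.004, "y": 0.03, "z": 0, "claw": -1},
    {"ax": 0, "ay": 0, "az": 0, "x": 0, "y": 0.03, "z": 0, "claw": -1},
  ],
)

```text
time: 4.55
eef_pos: [483.4, 9.0, 37.9]
tool_rot: [0.001, 3.137, -0.002]
force: [0.5, -4.3, 4.8]
finger_gap: 0.161
finger_force: 33.4
```

drive_tool(
  targets=[
    {"ax": 0, "ay": 0, "az": 0, "x": 0, "y": 0.015, "z": 0, "claw": -1},
    {"ax": 0, "ay": 0, "az": 0, "x": 0, "y": 0.008, "z": 0, "claw": -1},
    {"ax": 0, "ay": 0, "az": 0, "x": 0, "y": 0, "z": 0, "claw": -1},
    {"ax": 0, "ay": 0, "az": 0, "x": 0, "y": 0, "z": 0, "claw": -1},
  ],
)

```text
time: 4.95
eef_pos: [482.9, 32.6, 37.8]
tool_rot: [-0.001, 3.138, 0.002]
force: [0.6, 4.7, 5.9]
finger_gap: 0.156
finger_force: 33.6
```

Run:
```python
from h import *
np.set_printoptions(precision=1,suppress=True)
snap('scene','s2');f=snap('top','t2');print(bot.state()['eef_pos'])
t=cv2.imread('pics/t2.png');s=cv2.imread('pics/s2.png')
c=lambda i,x,y,w,h:cv2.resize(i[y:y+h,x:x+w],(400,400),interpolation=cv2.INTER_CUBIC)
cv2.imwrite('pics/c2.png',np.hstack([c(t,240,150,140,140),c(s,220,140,220,220)]))
```

```text
[482.9  32.6  37.8]
```

View pics/c2.png

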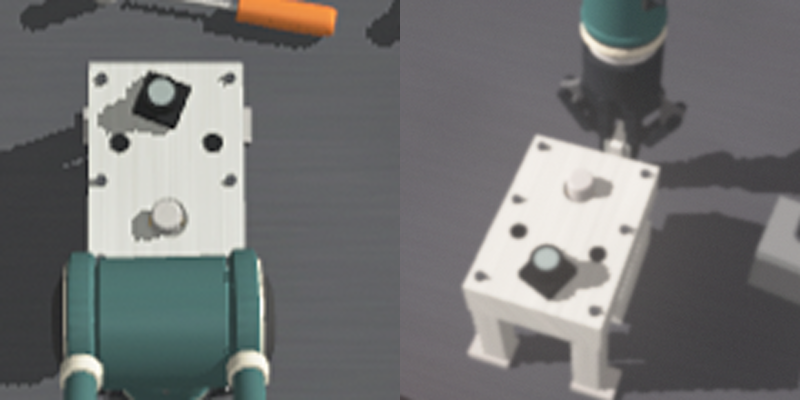

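The plate and pin are undisturbed, with the pin still proud. The tool holds the grip at (483,32.6), so the pan centre is at about (605,32), against the hole at (603,30.5). Releasing.

drive_tool(
  targets=[
    {"ax": 0, "ay": 0, "az": 0, "x": 0, "y": 0, "z": 0, "claw": 0.6},
    {"ax": 0, "ay": 0, "az": 0, "x": 0, "y": 0, "z": 0, "claw": 0.6},
    {"ax": 0, "ay": 0, "az": 0, "x": 0, "y": 0, "z": 0, "claw": 0.6},
    {"ax": 0, "ay": 0, "az": 0, "x": 0, "y": 0, "z": 0, "claw": 0.6},
  ],
)

```text
time: 5.45
eef_pos: [481.0, 31.3, 36.0]
tool_rot: [-0.0, -3.141, 0.0]
force: [0.0, 0.3, -0.5]
finger_gap: 0.803
finger_force: 0.0
```

drive_tool(
  targets=[
    {"ax": 0, "ay": 0, "az": 0, "x": 0, "y": 0, "z": -0.02, "claw": 0.6},
    {"ax": 0, "ay": 0, "az": 0, "x": 0, "y": 0, "z": -0.05, "claw": 0.6},
    {"ax": 0, "ay": 0, "az": 0, "x": 0, "y": 0, "z": -0.05, "claw": 0.6},
    {"ax": 0, "ay": 0, "az": 0, "x": 0.02, "y": 0, "z": -0.045, "claw": 0.6},
    {"ax": 0, "ay": 0, "az": 0, "x": 0.02, "y": 0.0, "z": -0.045, "claw": 0.2},
  ],
)

```text
time: 5.95
eef_pos: [440.9, 31.2, 248.0]
tool_rot: [-0.001, -3.142, 0.0]
force: [2.3, -0.1, -0.0]
finger_gap: 0.648
finger_force: 0.0
```

Run:
```python
from h import *
snap('wrist','w3');s=bot.state();print(s['eef_pos'],s['joint_pos'])
```

```text
[442.1988892   31.39850854 256.39145202] [ 1.46590419e-02 -2.11063429e-01  2.04451580e+00  3.92853551e-05
  1.29819593e+00 -1.55597522e+00]
```

View pics/w3.png

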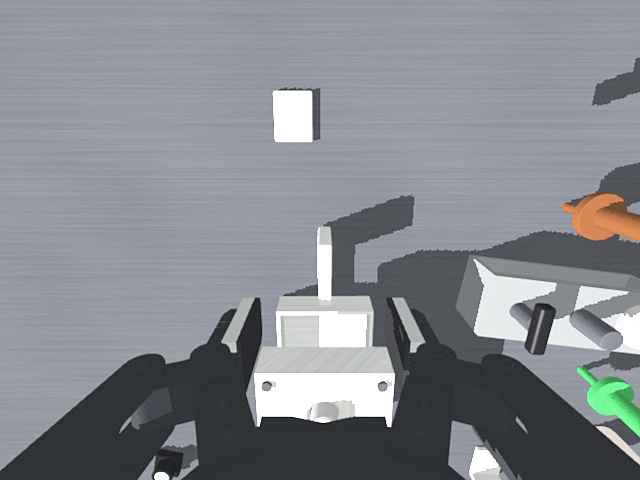

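The wrist view shows the tray released and square under the plate, with the near rim at (277–372, 311). Going above the punch.

drive_tool(
  targets=[
    {"ax": 0, "ay": 0, "az": 0, "x": -0.016, "y": 0.047, "z": 0, "claw": 0.2},
    {"ax": 0, "ay": 0, "az": 0, "x": -0.016, "y": 0.047, "z": 0, "claw": 0.2},
    {"ax": 0, "ay": 0, "az": 0, "x": -0.016, "y": 0.047, "z": 0, "claw": 0.2},
    {"ax": 0, "ay": 0, "az": 0, "x": -0.016, "y": 0.047, "z": 0, "claw": 0.2},
    {"ax": 0, "ay": 0, "az": 0, "x": -0.016, "y": 0.047, "z": 0, "claw": 0.2},
  ],
)

```text
time: 6.5
eef_pos: [521.7, 268.1, 245.9]
tool_rot: [-0.0, -3.141, 0.001]
force: [1.8, 0.1, 0.1]
finger_gap: 0.595
finger_force: 0.0
```

drive_tool(
  targets=[
    {"ax": 0, "ay": 0, "az": 0, "x": -0.016, "y": 0.047, "z": 0, "claw": 0.2},
    {"ax": 0, "ay": 0, "az": 0, "x": -0.017, "y": 0.047, "z": 0, "claw": 0.2},
    {"ax": 0, "ay": 0, "az": 0, "x": 0, "y": 0, "z": 0, "claw": 0.2},
    {"ax": 0, "ay": 0, "az": 0, "x": 0, "y": 0, "z": 0, "claw": 0.2},
  ],
)

```text
time: 6.9
eef_pos: [554.1, 361.0, 244.6]
tool_rot: [0.003, -3.139, 0.003]
force: [-0.4, 0.5, -0.1]
finger_gap: 0.601
finger_force: 0.0
```

Run:
```python
from h import *
np.set_printoptions(precision=1,suppress=True)
f=load('w3')
a,b=onz(f,277,311,40),onz(f,372,311,40);print('tray near rim',a,b,(a+b)/2+[50,0,0],'grip',onz(f,324,248,76))
snap('wrist','w4');s=bot.state();print(s['eef_pos'],proj(load('w4'),np.array([555,362,155.])),proj(load('w4'),np.array([555,362,75.])))
```

```text
tray near rim [553.7 -20.   40. ] [553.8  87.1  40. ] [603.7  33.6  40. ] grip [467.3  32.9  76. ]
[554.  360.  245.1] [323.5 250.2] [323.5 223. ]
```

View pics/w4.png

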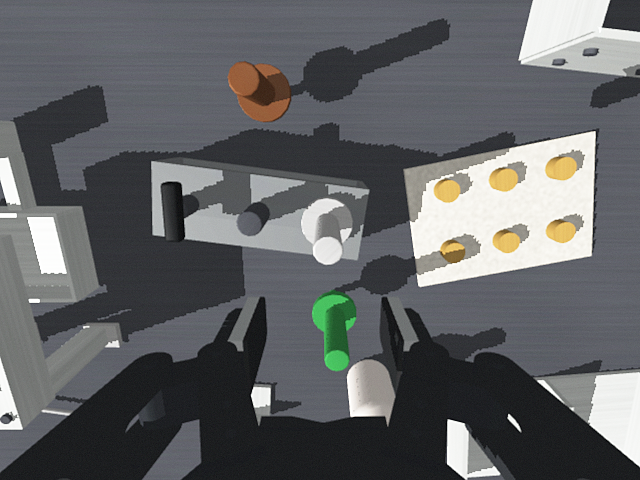

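The wrist view shows the punch top at (328,250) and its collar at (326,222), about 2.5 mm further +y than estimated, so the axis is at about (555,364). Brown (255,85) and green (335,340) stand clear.

drive_tool(
  targets=[
    {"ax": 0, "ay": 0, "az": 0, "x": -0.001, "y": 0.004, "z": 0.02, "claw": 0.2},
    {"ax": 0, "ay": 0, "az": 0, "x": 0, "y": 0, "z": 0.03, "claw": 0.2},
    {"ax": 0, "ay": 0, "az": 0, "x": 0, "y": 0, "z": 0.04, "claw": 0.2},
    {"ax": 0, "ay": 0, "az": 0, "x": 0, "y": 0, "z": 0.03, "claw": 0.2},
    {"ax": 0, "ay": 0, "az": 0, "x": 0, "y": 0, "z": 0.018, "claw": 0.2},
  ],
)

```text
time: 7.45
eef_pos: [553.5, 361.3, 105.4]
tool_rot: [-0.003, -3.138, 0.004]
force: [-1.2, -0.1, -0.5]
finger_gap: 0.6
finger_force: 0.0
```

drive_tool(
  targets=[
    {"ax": 0, "ay": 0, "az": 0, "x": 0, "y": 0, "z": 0, "claw": 0.2},
    {"ax": 0, "ay": 0, "az": 0, "x": 0, "y": 0, "z": 0, "claw": -1},
    {"ax": 0, "ay": 0, "az": 0, "x": 0, "y": 0, "z": 0, "claw": -1},
    {"ax": 0, "ay": 0, "az": 0, "x": 0, "y": 0, "z": 0, "claw": -1},
    {"ax": 0, "ay": 0, "az": 0, "x": 0, "y": 0, "z": 0, "claw": -1},
  ],
  squeeze=60,
)

```text
time: 7.95
eef_pos: [556.9, 364.6, 110.9]
tool_rot: [0.0, 3.138, 0.002]
force: [0.4, -3.0, 6.7]
finger_gap: 0.239
finger_force: 58.9
```

drive_tool(
  targets=[
    {"ax": 0, "ay": 0, "az": 0, "x": 0, "y": 0, "z": -0.02, "claw": -1},
    {"ax": 0, "ay": 0, "az": 0, "x": 0, "y": 0, "z": -0.03, "claw": -1},
    {"ax": 0, "ay": 0, "az": 0, "x": 0, "y": 0, "z": -0.04, "claw": -1},
    {"ax": 0, "ay": 0, "az": 0, "x": 0, "y": 0, "z": -0.04, "claw": -1},
    {"ax": 0, "ay": 0, "az": 0, "x": 0, "y": 0, "z": -0.04, "claw": -1},
  ],
)

```text
time: 8.45
eef_pos: [555.0, 364.4, 279.5]
tool_rot: [0.0, -3.141, -0.0]
force: [0.8, 0.5, -2.3]
finger_gap: 0.24
finger_force: 58.7
```

drive_tool(
  targets=[
    {"ax": 0, "ay": 0, "az": 0, "x": 0, "y": -0.02, "z": 0, "claw": -1},
    {"ax": 0, "ay": 0, "az": 0, "x": -0.008, "y": -0.04, "z": 0, "claw": -1},
    {"ax": 0, "ay": 0, "az": 0, "x": -0.008, "y": -0.04, "z": 0, "claw": -1},
    {"ax": 0, "ay": 0, "az": 0, "x": -0.008, "y": -0.04, "z": 0, "claw": -1},
    {"ax": 0, "ay": 0, "az": 0, "x": -0.008, "y": -0.04, "z": 0, "claw": -1},
  ],
)

```text
time: 8.95
eef_pos: [586.8, 182.6, 277.1]
tool_rot: [0.001, -3.14, 0.001]
force: [1.0, -0.4, -1.7]
finger_gap: 0.244
finger_force: 59.1
```

drive_tool(
  targets=[
    {"ax": 0, "ay": 0, "az": 0, "x": -0.008, "y": -0.04, "z": 0, "claw": -1},
    {"ax": 0, "ay": 0, "az": 0, "x": -0.006, "y": -0.04, "z": 0, "claw": -1},
    {"ax": 0, "ay": 0, "az": 0, "x": 0, "y": -0.03, "z": 0, "claw": -1},
    {"ax": 0, "ay": 0, "az": 0, "x": 0, "y": -0.02, "z": 0, "claw": -1},
    {"ax": 0, "ay": 0, "az": 0, "x": 0, "y": -0.01, "z": 0, "claw": -1},
  ],
)

```text
time: 9.45
eef_pos: [600.7, 42.2, 277.2]
tool_rot: [-0.003, -3.14, 0.001]
force: [0.1, -0.1, -2.5]
finger_gap: 0.24
finger_force: 59.1
```

Run:
```python
from h import *
np.set_printoptions(precision=1,suppress=True)
snap('scene','s5');snap('wrist','w5');s=bot.state();print(s['eef_pos'],s['finger_gap'],s['force'])
a=cv2.imread('pics/s5.png')[110:310,220:420];b=cv2.imread('pics/w5.png')[130:330,220:420]
cv2.imwrite('pics/c5.png',np.hstack([cv2.resize(i,(400,400),interpolation=cv2.INTER_CUBIC) for i in(a,b)]))
```

```text
[601.   43.2 277.5] 0.2420135222522471 [ 0.   0.1 -1.5]
```

View pics/c5.png

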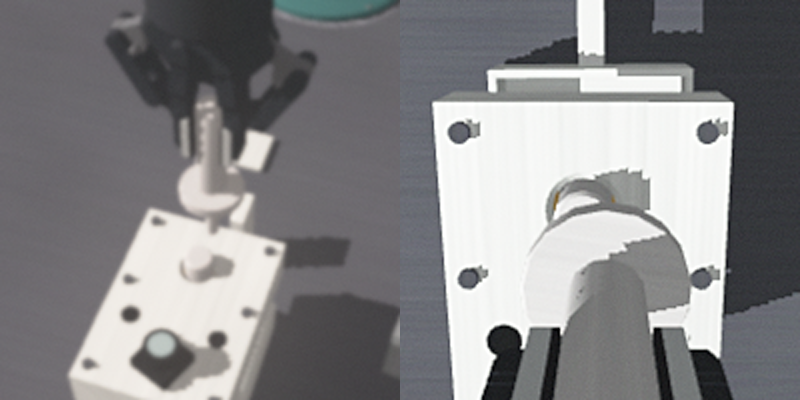

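Scene view: the punch is held upright, with its tip just short of the pin (scene about (318,240)). In the wrist crop the collar is centred at u≈323 and the plate mid-line at u≈311, so it must go towards −y. Working out the offset.

Run:
```python
from h import *
np.set_printoptions(precision=1,suppress=True)
f=load('w5')
g=lambda x,y:(220+(x-400)/2,130+y/2)
print('plate near corners',onz(f,*g(432,100),140),onz(f,*g(733,100),140))
print('screws',[onz(f,*g(*p),140) for p in((459,132),(708,131),(468,278),(702,278))])
print('collar sides',onz(f,*g(524,285),237),onz(f,*g(690,285),237),'back',onz(f,*g(605,205),231))
print('hole edge left/back',onz(f,*g(547,205),140),onz(f,*g(583,173),140), 'pin top back',onz(f,*g(583,180),155))
```

```text
plate near corners [558.4 -27.2 140. ] [558.7  93.  140. ]
screws [array([571.3, -17.2, 140. ]), array([571.1,  83.6, 140. ]), array([634.7, -17.5, 140. ]), array([634.8,  83.6, 140. ])]
collar sides [598.8  19.1 237. ] [598.8  66.2 237. ] back [576.9  42.1 231. ]
hole edge left/back [602.   17.6 140. ] [588.3  32.8 140. ] pin top back [587.7  33.3 155. ]
```

drive_tool(
  targets=[
    {"ax": 0, "ay": 0, "az": 0, "x": -0.002, "y": -0.011, "z": 0, "claw": -1},
    {"ax": 0, "ay": 0, "az": 0, "x": 0, "y": 0, "z": 0, "claw": -1},
    {"ax": 0, "ay": 0, "az": 0, "x": 0, "y": 0, "z": 0.015, "claw": -1},
    {"ax": 0, "ay": 0, "az": 0, "x": 0, "y": 0, "z": 0.01, "claw": -1},
    {"ax": 0, "ay": 0, "az": 0, "x": 0, "y": 0, "z": 0, "claw": -1},
  ],
)

```text
time: 10.05
eef_pos: [601.6, 34.0, 249.8]
tool_rot: [0.001, -3.136, -0.0]
force: [-0.4, 0.2, -2.4]
finger_gap: 0.246
finger_force: 59.1
```

drive_tool(
  targets=[
    {"ax": 0, "ay": 0, "az": 0, "x": 0, "y": 0, "z": 0.004, "claw": -1},
    {"ax": 0, "ay": 0, "az": 0, "x": 0, "y": 0, "z": 0.004, "claw": -1},
    {"ax": 0, "ay": 0, "az": 0, "x": 0, "y": 0, "z": 0.004, "claw": -1},
    {"ax": 0, "ay": 0, "az": 0, "x": 0, "y": 0, "z": 0.004, "claw": -1},
    {"ax": 0, "ay": 0, "az": 0, "x": 0, "y": 0, "z": 0.004, "claw": -1},
  ],
)

```text
time: 10.55
eef_pos: [605.3, 33.6, 236.7]
tool_rot: [-0.0, 3.136, 0.001]
force: [-1.6, -0.0, 9.1]
finger_gap: 0.243
finger_force: 59.7
```

Contact at about 11 N and the pin is moving. Continuing.

drive_tool(
  targets=[
    {"ax": 0, "ay": 0, "az": 0, "x": 0, "y": 0, "z": 0.005, "claw": -1},
    {"ax": 0, "ay": 0, "az": 0, "x": 0, "y": 0, "z": 0.005, "claw": -1},
    {"ax": 0, "ay": 0, "az": 0, "x": 0, "y": 0, "z": 0.005, "claw": -1},
    {"ax": 0, "ay": 0, "az": 0, "x": 0, "y": 0, "z": 0.005, "claw": -1},
  ],
)

```text
time: 10.95
eef_pos: [605.2, 33.6, 216.8]
tool_rot: [-0.0, 3.136, 0.001]
force: [-1.5, 1.3, 7.8]
finger_gap: 0.24
finger_force: 59.8
```

drive_tool(
  targets=[
    {"ax": 0, "ay": 0, "az": 0, "x": 0, "y": 0, "z": 0.005, "claw": -1},
    {"ax": 0, "ay": 0, "az": 0, "x": 0, "y": 0, "z": 0.005, "claw": -1},
    {"ax": 0, "ay": 0, "az": 0, "x": 0, "y": 0, "z": 0.005, "claw": -1},
    {"ax": 0, "ay": 0, "az": 0, "x": 0, "y": 0, "z": 0, "claw": -1},
  ],
)

```text
time: 11.35
eef_pos: [602.4, 33.3, 196.5]
tool_rot: [-0.0, -3.139, 0.0]
force: [0.3, 0.2, -2.3]
finger_gap: 0.242
finger_force: 59.3
```

The force has dropped back, so the pin is free. Seating the collar.

drive_tool(
  targets=[
    {"ax": 0, "ay": 0, "az": 0, "x": 0, "y": 0, "z": 0.004, "claw": -1},
    {"ax": 0, "ay": 0, "az": 0, "x": 0, "y": 0, "z": 0.003, "claw": -1},
    {"ax": 0, "ay": 0, "az": 0, "x": 0, "y": 0, "z": 0, "claw": -1},
  ],
)

```text
time: 11.65
eef_pos: [603.0, 33.4, 190.5]
tool_rot: [0.0, -3.14, 0.0]
force: [0.3, -0.1, -1.8]
finger_gap: 0.238
finger_force: 59.3
```

drive_tool(
  targets=[
    {"ax": 0, "ay": 0, "az": 0, "x": 0, "y": 0, "z": 0.002, "claw": -1},
    {"ax": 0, "ay": 0, "az": 0, "x": 0, "y": 0, "z": 0, "claw": -1},
  ],
)

```text
time: 11.85
eef_pos: [603.4, 33.4, 189.1]
tool_rot: [-0.0, -3.141, 0.0]
force: [0.8, -0.5, -1.4]
finger_gap: 0.248
finger_force: 59.3
```

drive_tool(
  targets=[
    {"ax": 0, "ay": 0, "az": 0, "x": 0, "y": 0, "z": 0.002, "claw": -1},
    {"ax": 0, "ay": 0, "az": 0, "x": 0, "y": 0, "z": 0, "claw": -1},
  ],
)

```text
time: 12.05
eef_pos: [603.3, 33.4, 187.0]
tool_rot: [0.0, -3.141, -0.0]
force: [0.3, -0.2, -2.4]
finger_gap: 0.241
finger_force: 59.3
```

drive_tool(
  targets=[
    {"ax": 0, "ay": 0, "az": 0, "x": 0, "y": 0, "z": 0.0015, "claw": -1},
    {"ax": 0, "ay": 0, "az": 0, "x": 0, "y": 0, "z": 0, "claw": -1},
  ],
)

```text
time: 12.25
eef_pos: [603.6, 33.4, 185.9]
tool_rot: [-0.0, 3.141, -0.0]
force: [0.2, -0.6, -1.2]
finger_gap: 0.244
finger_force: 59.4
```

drive_tool(
  targets=[
    {"ax": 0, "ay": 0, "az": 0, "x": 0, "y": 0, "z": 0.0015, "claw": -1},
    {"ax": 0, "ay": 0, "az": 0, "x": 0, "y": 0, "z": 0, "claw": -1},
  ],
)

```text
time: 12.45
eef_pos: [603.7, 33.4, 185.9]
tool_rot: [-0.0, 3.141, -0.0]
force: [-2.4, 0.0, 4.6]
finger_gap: 0.239
finger_force: 59.8
```

drive_tool(
  targets=[
    {"ax": 0, "ay": 0, "az": 0, "x": 0, "y": 0, "z": 0.0015, "claw": -1},
    {"ax": 0, "ay": 0, "az": 0, "x": 0, "y": 0, "z": 0, "claw": -1},
  ],
)

```text
time: 12.65
eef_pos: [603.8, 33.3, 185.9]
tool_rot: [-0.0, 3.14, -0.0]
force: [-5.6, 0.6, 11.5]
finger_gap: 0.244
finger_force: 60.4
```

Collar seated. I'll relax the push, open and lift off.

drive_tool(
  targets=[
    {"ax": 0, "ay": 0, "az": 0, "x": 0, "y": 0, "z": -0.0025, "claw": -1},
    {"ax": 0, "ay": 0, "az": 0, "x": 0, "y": 0, "z": 0, "claw": 0.3},
    {"ax": 0, "ay": 0, "az": 0, "x": 0, "y": 0, "z": 0, "claw": 0.3},
    {"ax": 0, "ay": 0, "az": 0, "x": 0, "y": 0, "z": 0, "claw": 0.3},
    {"ax": 0, "ay": 0, "az": 0, "x": 0, "y": 0, "z": 0, "claw": 0.3},
  ],
)

```text
time: 13.15
eef_pos: [603.4, 33.4, 185.0]
tool_rot: [-0.0, -3.141, -0.0]
force: [0.0, -1.0, -0.3]
finger_gap: 0.651
finger_force: 0.0
```

drive_tool(
  targets=[
    {"ax": 0, "ay": 0, "az": 0, "x": 0, "y": 0, "z": -0.02, "claw": 0.3},
    {"ax": 0, "ay": 0, "az": 0, "x": 0, "y": 0, "z": -0.04, "claw": 0.3},
    {"ax": 0, "ay": 0, "az": 0, "x": 0, "y": 0, "z": -0.04, "claw": 0.3},
    {"ax": 0, "ay": 0, "az": 0, "x": 0.04, "y": 0, "z": -0.02, "claw": 0.3},
    {"ax": 0, "ay": 0, "az": 0, "x": 0.05, "y": 0, "z": 0, "claw": 0.3},
  ],
)

```text
time: 13.65
eef_pos: [516.1, 33.4, 309.6]
tool_rot: [0.0, 3.134, 0.0]
force: [0.1, 0.8, 1.2]
finger_gap: 0.65
finger_force: 0.0
```

drive_tool(
  targets=[
    {"ax": 0, "ay": 0, "az": 0, "x": 0.05, "y": 0, "z": 0, "claw": 0.3},
    {"ax": 0, "ay": 0, "az": 0, "x": 0.04, "y": 0, "z": 0, "claw": 0.3},
    {"ax": 0, "ay": 0, "az": 0, "x": 0, "y": 0, "z": 0, "claw": 0.3},
  ],
)

```text
time: 13.95
eef_pos: [419.4, 33.5, 305.1]
tool_rot: [0.001, -3.141, -0.0]
force: [1.3, 0.4, 0.1]
finger_gap: 0.652
finger_force: 0.0
```

Run:
```python
from h import *
snap('scene','s6');snap('wrist','w6');s=bot.state();print(s['eef_pos'],s['force'])
a=cv2.imread('pics/s6.png')[140:340,220:420];b=cv2.imread('pics/w6.png')[220:420,220:420]
cv2.imwrite('pics/c6.png',np.hstack([cv2.resize(i,(400,400),interpolation=cv2.INTER_CUBIC) for i in(a,b)]))
```

```text
[423.38307937  33.40977818 305.73863835] [ 0.42940833  0.39168636 -0.14002766]
```

View pics/c6.png

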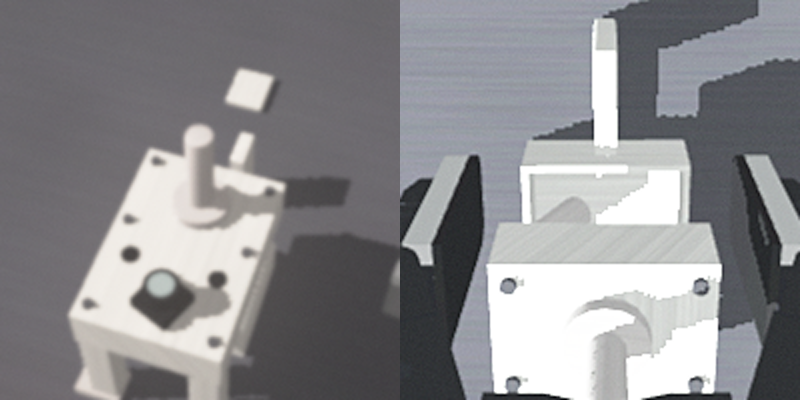

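The final views show the punch upright with its collar flat on the plate (scene (321,240)). The pin lies in the tray pan (wrist, about (300,325)), and the robot is clear.

```bash
python3 -c "
from station import bot
print(bot.sign_off())"
```

```text
the job is handed in; nothing more can be done
None
```

The job is done and handed in at about 14 s: the tray is under the hole, the pin was driven out and lies in the pan, and the punch stands in the emptied hole with its collar on the plate.

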